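# Find the high pad of a burette stand base

## Task

The base of this burette stand does not sit its tile level. Take the hand probe and, holding it upright, touch its foot on top of each of the three pads in turn - the robot's left one, then the middle one, then the right one. Then leave the probe standing, let go, on the highest pad, to show which one to screw down.

Things in the scene. Friction and masses are not known exactly. Their poses are not given: they have to be found in the camera images.
- probe_mid (a point): The hand probe, 110 mm tall, 220 g, upright on the bench left or right of the stand base: a flat steel foot 30 mm across, 10 mm thick; a thin steel shank 14 mm across; a round grey handle 24 mm across from 46 mm up to the top. Grip the handle from above. This point is on its axis, half-way up: 55 mm above the underside of the foot; z points up along the probe.
- pad_a: One of three round pads of dark grey metal, 50 mm across, alike but for height, set across the top of the fixed cream base (200 x 300 x 45 mm) of a burette stand. Pads are fixed and rigid. Their flat tops stand 10 to 40 mm above the base's top, the highest at least 10 mm above the next. The letters say nothing about place or height. Origin: centre of the pad's flat top; z up.
- pad_b: As pad_a, another of the three. Seen from above, neighbouring pads are about 120 mm apart and the middle one sits about 65 mm further from the robot than the line joining the outer two; the base may be turned up to 17 degrees either way. Origin: centre of the pad's flat top; z up.
- pad_c: As pad_a, another of the three. Around the base stand an amber bottle (64 mm across, 130 mm tall) on the side away from the probe and, further from the robot, a squat steel weight with a knob (57 mm tall) and a glass beaker (90 mm tall). Origin: centre of the pad's flat top; z up.
Mind the look-alikes: they are no part of the job. What is meant by the part that bears probe_mid is not red or turquoise, and is the larger of those in its own colour.

How it is judged:
On the way, in this order (a step that is already met when the one before it is completed fails the run):
1. the probe, held upright, touches the top of the left pad (((contact force between probe and pad_a above 0.3 N and horizontal distance between probe_mid and pad_a below 0.025 m and y of pad_a in the frame of pad_b above 0 m and y of pad_a in the frame of pad_c above 0 m) or (contact force between probe and pad_b above 0.3 N and horizontal distance between probe_mid and pad_b below 0.025 m and y of pad_b in the frame of pad_a above 0 m and y of pad_b in the frame of pad_c above 0 m) or (contact force between probe and pad_c above 0.3 N and horizontal distance between probe_mid and pad_c below 0.025 m and y of pad_c in the frame of pad_a above 0 m and y of pad_c in the frame of pad_b above 0 m)) and angle between probe_mid's own z axis and vertical below 0.25 rad and contact force between probe and the fingers above 0.5 N), for 0.05 s.
2. then the middle pad (((contact force between probe and pad_a above 0.3 N and horizontal distance between probe_mid and pad_a below 0.025 m and y of pad_a in the frame of pad_b above 0 m and y of pad_a in the frame of pad_c below 0 m) or (contact force between probe and pad_a above 0.3 N and horizontal distance between probe_mid and pad_a below 0.025 m and y of pad_a in the frame of pad_b below 0 m and y of pad_a in the frame of pad_c above 0 m) or (contact force between probe and pad_b above 0.3 N and horizontal distance between probe_mid and pad_b below 0.025 m and y of pad_b in the frame of pad_a above 0 m and y of pad_b in the frame of pad_c below 0 m) or (contact force between probe and pad_b above 0.3 N and horizontal distance between probe_mid and pad_b below 0.025 m and y of pad_b in the frame of pad_a below 0 m and y of pad_b in the frame of pad_c above 0 m) or (contact force between probe and pad_c above 0.3 N and horizontal distance between probe_mid and pad_c below 0.025 m and y of pad_c in the frame of pad_a above 0 m and y of pad_c in the frame of pad_b below 0 m) or (contact force between probe and pad_c above 0.3 N and horizontal distance between probe_mid and pad_c below 0.025 m and y of pad_c in the frame of pad_a below 0 m and y of pad_c in the frame of pad_b above 0 m)) and angle between probe_mid's own z axis and vertical below 0.25 rad and contact force between probe and the fingers above 0.5 N), for 0.05 s.
3. then the right pad (((contact force between probe and pad_a above 0.3 N and horizontal distance between probe_mid and pad_a below 0.025 m and y of pad_a in the frame of pad_b below 0 m and y of pad_a in the frame of pad_c below 0 m) or (contact force between probe and pad_b above 0.3 N and horizontal distance between probe_mid and pad_b below 0.025 m and y of pad_b in the frame of pad_a below 0 m and y of pad_b in the frame of pad_c below 0 m) or (contact force between probe and pad_c above 0.3 N and horizontal distance between probe_mid and pad_c below 0.025 m and y of pad_c in the frame of pad_a below 0 m and y of pad_c in the frame of pad_b below 0 m)) and angle between probe_mid's own z axis and vertical below 0.25 rad and contact force between probe and the fingers above 0.5 N), for 0.05 s.
At the end, for the whole second after the job is handed in: The probe stands by itself and at rest, upright within 8 degrees, on top of the highest of the three pads, its axis within 20 mm of that pad's centre, released by the gripper (((contact force between probe and pad_a above 0.5 N and horizontal distance between probe_mid and pad_a below 0.02 m and z of pad_a in the frame of pad_b above 0 m and z of pad_a in the frame of pad_c above 0 m) or (contact force between probe and pad_b above 0.5 N and horizontal distance between probe_mid and pad_b below 0.02 m and z of pad_b in the frame of pad_a above 0 m and z of pad_b in the frame of pad_c above 0 m) or (contact force between probe and pad_c above 0.5 N and horizontal distance between probe_mid and pad_c below 0.02 m and z of pad_c in the frame of pad_a above 0 m and z of pad_c in the frame of pad_b above 0 m)) and angle between probe_mid's own z axis and vertical below 0.15 rad and contact force between probe and the fingers below 0.1 N and linear speed of probe below 0.02 m/s); the robot touches nothing.
It also fails if it takes over 48 s, if anything falls off the work surface, if the arm or the gripper's body presses on something with over 40 N, if the wrist force passes 120 N, or if a joint passes its speed limit or range.

## Robot

A 7-joint arm with a two-finger parallel gripper is mounted at the origin on the work surface. World frame = base frame: x ahead of the robot, y to its left, z up, the work surface at z = 0. Lengths are in m, angles in rad, forces in N, time in s.
With the tool pointing down it reaches from about 0.425 to 0.875 m from the base axis. Payload 4.7 kg.
Tool frame: the origin (TCP) lies midway between the tips of the shut fingers; the grasp point (between the pads) lies 19 mm behind it (ctrl.hold_point_z is the distance from the TCP to the grasp point, in m); z points along the fingers, y is the line along which they close (so a half turn about z gives the same grasp; the last joint's range is limited). The gripper opens to 85 mm and grips with 20 to 120 N. Pads are 22 mm wide; open, the fingers measure 114 mm over their backs; the gripper's body (76 mm by 85 mm) begins 54 mm behind the grasp point. The pads swing forward as they close: fully open they stand 13 mm farther back than shut.
Start: joints at [1.36, 0.321, -0.07, 1.45, 0.023, 1.371, -0.057], TCP at [0.145, -0.634, 0.231] pointing down, gripper open.
Joint ranges: [-2.86, 2.86], [-0.3, 2.09], [-1.38, 1.24], [0.06, 2.45], [-1.56, 4.7], [0.09, 2.05], [-2.69, 2.69]. Speed limits (rad/s): [2.57, 2.57, 3.14, 3.14, 3.14, 3.14, 3.14].

## Interface

Orientations are given as a unit quaternion [w, x, y, z].
In Python, from bench import ctrl gives the robot as it stands.
- The arm moves only by the tool drive_tool, never from a script. Its arguments are lists of equal length, an entry for each row: "offset": the shift along the tool's x, y, z in cm, a list of three; "delta_rot": the turn, a rotation vector about the tool's x, y, z in degrees, a list of three; "gripper": the closure, from 0 (fully open) to 1 (shut). In form: {"offset": [[tx, ty, tz], ...], "delta_rot": [[wx, wy, wz], ...], "gripper": [gripper, ...]}. A call has 1 to 5 rows; each row is the pose to reach, as a shift and turn from the pose commanded when the call began, along the tool's axes at that moment; what a row does not reach only later rows make up. A row lasts 1/10 s, in which the tool goes at most 50 mm and 8.59 degrees, less where a joint would pass 70% of its speed; a pose out of reach is approached as far as the arm can. A call with a gripper value outside its range is refused whole. The fingers move at their own pace and stop on an object; the grip force is fixed at half the most. Time passes only in rows, so rows that repeat a pose let the fingers close. It gives the time, the measured TCP pose, the force, the opening and the grip force at its end, in the units of the state.
- ctrl.state(): the state, without advancing time (a new reading comes with each control period).
- ctrl.snapshot(name): name is "side" or "top" or "wrist"; returns a dict with "pixels" (400x640x3 uint8, blue, green, red), "camera_matrix" (3x3 intrinsics, pixels), "R" (3x3) and "t" (3): a world point X has camera coordinates R X + t. Camera axes: x right, y down, z forward; pixel columns grow to the right and rows downward; lengths in m; the calibration is good to about 2 mm. A picture is of the moment at which its call begins. There is no depth.
- ctrl.job_done(): hands the job in; it is judged then, once.
The state is a dict: "time_s": time; "joint_positions": joint angles; "qd": joint speeds; "tau": joint torques, N m; "eef_pos": TCP position; "tcp_rot": TCP orientation; "ft_force": force on the tool from outside, world axes, zero at the start; "ft_torque": the same for the moment, N m; "gripper_width": finger opening in m; "gripper_force": force on a finger pad.
Only numpy, scipy, OpenCV 4.12 (cv2) and the standard library are available. Lean on these libraries where they do the work, as an engineer would, in place of code of your own. Each camera call takes 0.05 s, during which the arm holds its last target. There are 200 camera calls.

## Working session

There is one attempt and no reset: what is moved stays moved. The work goes in short steps, Python scripts to look and compute and a tool call to move; the robot and the scene stay as the last step left them, time stands still between calls to the robot, and variables do not carry over. Pictures are saved under pics/ and viewed, at most 10 in all, crops included, and the job is handed in when it is done.

Besides the shell and the picture viewer there is one more tool, called as a command line: name --argument value ..., lists and objects as JSON in quotes. drive_tool: Moves the arm, as the interface text tells. Its arguments: {"type":"object","properties":{"offset":{"type":"array"},"delta_rot":{"type":"array"},"gripper":{"type":"array"}},"required":["offset","delta_rot","gripper"]}

```bash
mkdir -p pics
cat > h.py <<'E'
import numpy as np, cv2, pickle
from bench import ctrl
def snap(n,save=None):
    s=ctrl.snapshot(n)
    if save:
        cv2.imwrite(f'pics/{save}.png',s['pixels']); pickle.dump(s,open(f'pics/{save}.pkl','wb'))
    return s
def ray(s,u,v):
    K,R,t=map(np.array,(s['camera_matrix'],s['R'],s['t']))
    return -R.T@t, R.T@np.linalg.inv(K)@np.array([u,v,1.])
def onz(s,u,v,z):
    c,d=ray(s,u,v); return c+d*(z-c[2])/d[2]
def proj(s,X):
    K,R,t=map(np.array,(s['camera_matrix'],s['R'],s['t']))
    p=K@(R@np.array(X)+t); return p[:2]/p[2]
def tri(s1,p1,s2,p2):
    c,d=ray(s1,*p1); e,f=ray(s2,*p2); d/=np.linalg.norm(d); f/=np.linalg.norm(f)
    a=np.linalg.lstsq(np.c_[d,-f],e-c,rcond=None)[0]
    A=c+a[0]*d;B=e+a[1]*f; return (A+B)/2,np.linalg.norm(A-B)
E
python3 - <<'E'
from h import *
a=snap('top','top0'); b=snap('side','side0')
for s in(a,b): print(ray(s,320,200))
st=ctrl.state(); print(st['time_s'],st['eef_pos'],st['tcp_rot'],ctrl.hold_point_z)
E
```

```text
(array([ 0.40936467, -0.02993647,  1.38699793]), array([ 0.08376971,  0.01194799, -0.99673408]))
(array([ 0.43051709, -0.76270177,  0.91325883]), array([ 0.12037283,  0.6581386 , -0.74327919]))
0.1 [ 0.14474288 -0.6331947   0.23034004] [-8.36876667e-04  9.93687222e-01  1.12182809e-01 -1.50783713e-04] 0.0187
```

View pics/top0.png

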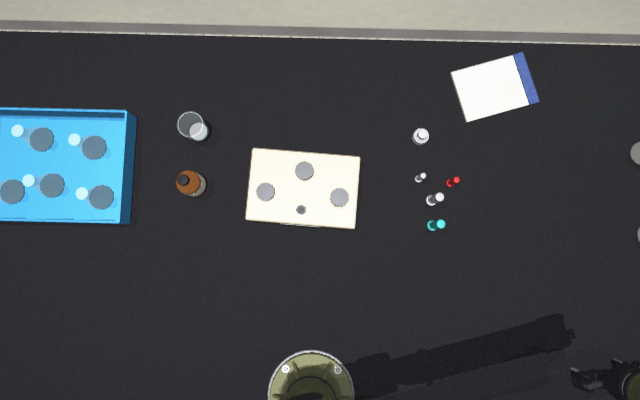

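View pics/side0.png

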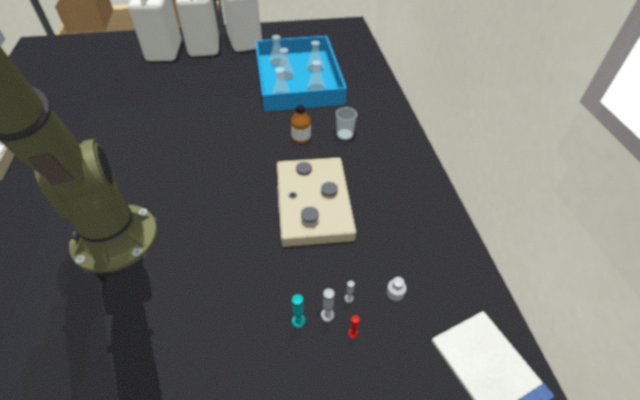

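Top view: up is +x and left is +y. Possible probes are large grey (435,199), small grey (420,177), red (453,182), turquoise (436,225) and the weight (421,136). By the description it is the large grey one. The pads are at (265,191), (304,170) and (340,197). The dark spot at (301,210) is the rod hole. In the side view the large grey probe is at (328,304) and the pads at (304,168), (329,189) and (310,215).

```bash
cat > m.py <<'E'
from h import *
a=pickle.load(open('pics/top0.pkl','rb')); b=pickle.load(open('pics/side0.pkl','rb'))
A,B=a['pixels'],b['pixels']
c1=cv2.resize(A[125:245,235:475],None,fx=3.3,fy=3.3,interpolation=cv2.INTER_CUBIC)[:, :800]
c2=cv2.resize(B[150:340,270:430],None,fx=3,fy=3,interpolation=cv2.INTER_CUBIC)
cv2.imwrite('pics/c1.png',c1)
c2=cv2.copyMakeBorder(c2,0,0,0,0,0); cv2.imwrite('pics/c2.png',c2)
# pads: dark grey blobs inside cream
for n,I,roi in(('top',A,(245,148,362,230)),('side',B,(276,157,355,245))):
    x0,y0,x1,y1=roi; g=I[y0:y1,x0:x1].astype(int)
    hsv=cv2.cvtColor(I[y0:y1,x0:x1],cv2.COLOR_BGR2HSV)
    m=((hsv[...,2]<165)&(hsv[...,2]>40)&(hsv[...,1]<60)).astype('uint8')
    k,l,st,ce=cv2.connectedComponentsWithStats(m)
    for i in range(1,k):
        if st[i,4]>60: print(n,st[i]+[x0,y0,0,0,0],ce[i]+[x0,y0])
E
python3 m.py
```

```text
top [ 245  148  117   82 1689] [303.7750148  190.36885731]
side [ 276  157   79   88 1591] [320.4531741  206.64550597]
side [296 162  16  14 177] [303.51412429 168.49152542]
side [321 182  17  17 232] [328.77586207 190.02586207]
side [301 207  18  21 308] [309.38636364 216.95779221]
```

View pics/c1.png

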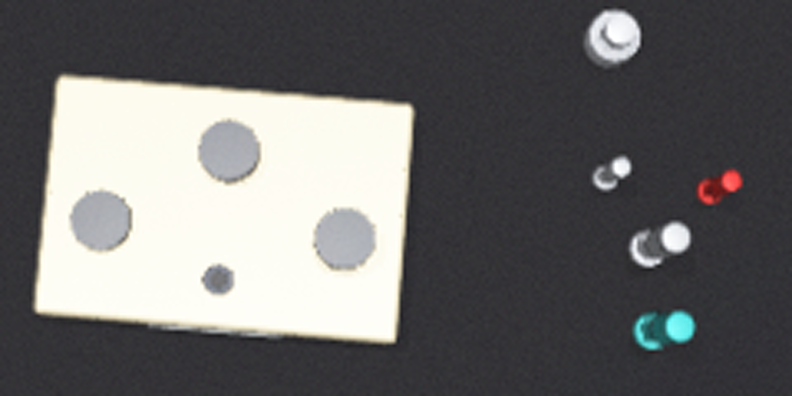

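View pics/c2.png

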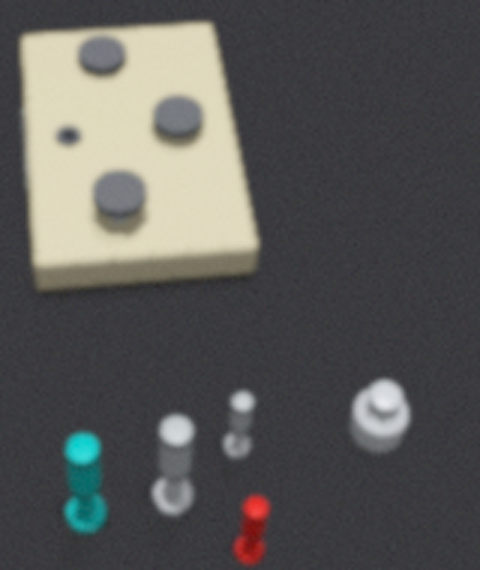

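The crops confirm the choice: the large grey probe is at c1 (676,238) for its top and (648,247) for its foot. Turquoise and small grey stand either side of it. The right pad looks the thickest.

```bash
cat > m2.py <<'E'
from h import *
a=pickle.load(open('pics/top0.pkl','rb')); b=pickle.load(open('pics/side0.pkl','rb'))
T=lambda u,v:(235+(u+.5)/3.3-.5,125+(v+.5)/3.3-.5)
S=lambda u,v:(270+(u+.5)/3-.5,150+(v+.5)/3-.5)
for n,p,q in(('L',(101,219),(101,54)),('M',(229,150),(178,116)),('R',(345,237),(119,192)),('probetop',(676,238),(177,430)),
  ('turqtop',(680,327),(83,448)),('smalltop',(621,167),(242,401)),('redtop',(732,181),(257,507))):
    X,e=tri(a,T(*p),b,S(*q)); print(n,X.round(4),e.round(4))
print('probe top-z', onz(a,*T(676,238),.11),onz(b,*S(177,430),.11))
print('foot', onz(a,*T(648,247),.008))
for n,p in(('turq',(680,327)),('turqf',(652,331)),('weight',(614,38))): print(n,onz(a,*T(*p),.1 if n=='turq' else 0.005))
st=ctrl.state(); from scipy.spatial.transform import Rotation as R
q=st['tcp_rot']; print(R.from_quat(np.r_[q[1:],q[0]]).as_matrix().round(3))
E
python3 m2.py
```

```text
L [0.5418 0.1342 0.0554] 0.0004
M [0.6008 0.0309 0.0624] 0.0008
R [ 0.5301 -0.0649  0.0757] 0.0002
probetop [ 0.5332 -0.3236  0.1089] 0.0013
turqtop [ 0.4637 -0.3267  0.1086] 0.0014
smalltop [ 0.5928 -0.2873  0.0728] 0.0002
redtop [ 0.5837 -0.3765  0.0757] 0.0011
probe top-z [ 0.53247534 -0.32325284  0.11      ] [ 0.53372629 -0.32416348  0.11      ]
foot [ 0.53409787 -0.32299794  0.008     ]
turq [ 0.4633488  -0.32866709  0.1       ]
turqf [ 0.46340402 -0.3271117   0.005     ]
weight [ 0.71382815 -0.29416038  0.005     ]
[[ 0.975  0.223 -0.   ]
 [ 0.223 -0.975  0.002]
 [-0.    -0.002 -1.   ]]
```

Right is the highest pad (tops at 55, 62 and 76 mm, each within the stated range). The probe is at (0.533,-0.3235), its top measured at 109 mm against the 110 mm given. Moving over it and turning to square up with the world axes.

drive_tool --offset '[[4.5,-2.2,0],[9,-4.4,0],[13.5,-6.6,0],[18,-8.8,0],[22.4,-10.8,0]]' --delta_rot '[[0,0,4],[0,0,8],[0,0,12.9],[0,0,12.9],[0,0,12.9]]' --gripper '[0,0,0,0,0]'

```text
time_s: 0.6
eef_pos: [0.3404, -0.4766, 0.231]
tcp_rot: [-0.0, 1.0, -0.0, -0.0]
ft_force: [0.5, -0.2, 0.2]
gripper_width: 0.0854
gripper_force: 0.0
```

drive_tool --offset '[[4,-3.1,0],[8,-6.2,0],[12,-9.3,0],[16,-12.4,0],[19.3,-15.3,0]]' --delta_rot '[[0,0,0],[0,0,0],[0,0,0],[0,0,0],[0,0,0]]' --gripper '[0,0,0,0,0]'

```text
time_s: 1.1
eef_pos: [0.5337, -0.3237, 0.2309]
tcp_rot: [-0.0, 1.0, 0.0, -0.0]
ft_force: [1.2, -0.4, 0.2]
gripper_width: 0.0854
gripper_force: 0.0
```

Run:
```python
from h import *
w=snap('wrist','w1'); st=ctrl.state(); print(st['eef_pos'],st['joint_positions'])
print(proj(w,[.533,-.3235,.11]),proj(w,[.533,-.3235,.01]),proj(w,[*st['eef_pos'][:2],.11]))
```

```text
[ 0.54053887 -0.31444462  0.23076785] [ 0.77200778  0.28798289 -0.34832637  1.50897661  0.09131632  1.36018086
 -1.14115263]
[319.98160394 192.23892675] [320.00346093 163.37564284] [308.04963027 182.73609353]
```

View pics/w1.png

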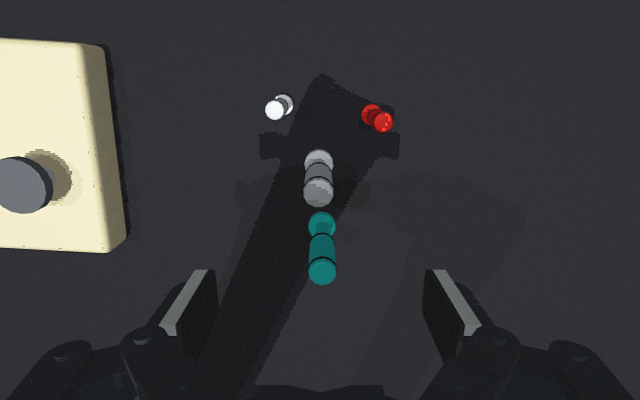

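In the wrist view the grey probe's top is at (318,192), against a predicted (320,192), so the choice and estimate hold. Turquoise is nearer the robot (322,270), small grey is at (278,108) and red at (380,120). I'll let the arm settle before going down.

drive_tool --offset '[[0,0,0],[0,0,0],[0,0,0]]' --delta_rot '[[0,0,0],[0,0,0],[0,0,0]]' --gripper '[0,0,0]'

```text
time_s: 1.45
eef_pos: [0.5308, -0.3272, 0.231]
tcp_rot: [0.0, 1.0, -0.002, -0.001]
ft_force: [-0.6, 0.4, -0.6]
gripper_width: 0.0853
gripper_force: 0.0
```

Run:
```python
from h import *
w=snap('wrist','w2'); st=ctrl.state(); print(st['eef_pos'])
I=w['pixels'].astype(int); m=((I.max(2)-I.min(2)<20)&(I.max(2)>110)).astype('uint8'); m[260:]=0; m[:,:250]=0
k,l,s,c=cv2.connectedComponentsWithStats(m)
for i in range(1,k):
    if s[i,4]>40: print(s[i],c[i])
print(proj(w,[.533,-.3235,.11]),proj(w,[.533,-.3235,.01]),proj(w,[.533,-.3335,.11]))
```

```text
[ 0.53077923 -0.32734038  0.23109528]
[271  92  18  20 123] [282.60162602  99.36585366]
[260  97  19  19 298] [269.12080537 106.0704698 ]
[301 147  28  21 308] [314.97402597 154.9025974 ]
[299 175  29  26 612] [313.28921569 188.07679739]
[315.16520868 188.45121465] [316.32804429 160.39866862] [328.27745218 188.41593532]
```

drive_tool --offset '[[0.2,-0.5,3.5],[0.2,-0.5,7.5],[0.2,-0.5,11.5],[0.2,-0.5,14.5],[0.2,-0.5,16.3]]' --delta_rot '[[0,0,0],[0,0,0],[0,0,0],[0,0,0],[0,0,0]]' --gripper '[0,0,0,0,0]'

```text
time_s: 2.0
eef_pos: [0.5314, -0.3212, 0.0652]
tcp_rot: [-0.001, 1.0, -0.002, -0.002]
ft_force: [0.0, 0.0, 0.5]
gripper_width: 0.0854
gripper_force: 0.0
```

drive_tool --offset '[[0,0,0],[0,0,0],[0,0,0],[0,0,0],[0,0,0]]' --delta_rot '[[0,0,0],[0,0,0],[0,0,0],[0,0,0],[0,0,0]]' --gripper '[0,0,1,1,1]'

```text
time_s: 2.5
eef_pos: [0.5348, -0.321, 0.0696]
tcp_rot: [0.001, 1.0, -0.0, 0.001]
ft_force: [-0.7, 0.7, -0.3]
gripper_width: 0.044
gripper_force: 0.0
```

drive_tool --offset '[[0,0,0],[0,0,0],[0,0,0],[0,0,0],[0,0,0]]' --delta_rot '[[0,0,0],[0,0,0],[0,0,0],[0,0,0],[0,0,0]]' --gripper '[1,1,1,1,1]'

```text
time_s: 3.0
eef_pos: [0.5346, -0.3211, 0.069]
tcp_rot: [0.001, 1.0, -0.0, 0.0]
ft_force: [-1.2, -0.6, 4.4]
gripper_width: 0.0223
gripper_force: 58.7
```

Gripped (22 mm opening, 59 N). The foot's underside is 69 mm below the TCP. Lifting and carrying to the left pad.

drive_tool --offset '[[0,0,-1.5],[0,0,-4.5],[0,0,-8],[0,0,-11],[0,0,-12.5]]' --delta_rot '[[0,0,0],[0,0,0],[0,0,0],[0,0,0],[0,0,0]]' --gripper '[1,1,1,1,1]'

```text
time_s: 3.5
eef_pos: [0.5351, -0.3203, 0.1962]
tcp_rot: [0.001, 1.0, 0.0, 0.001]
ft_force: [1.1, -0.5, -2.9]
gripper_width: 0.0229
gripper_force: 58.8
```

drive_tool --offset '[[0,-2.5,0],[0.1,-7,0],[0.3,-12,0],[0.4,-17,0],[0.5,-22,0]]' --delta_rot '[[0,0,0],[0,0,0],[0,0,0],[0,0,0],[0,0,0]]' --gripper '[1,1,1,1,1]'

```text
time_s: 4.0
eef_pos: [0.5381, -0.0982, 0.1922]
tcp_rot: [-0.0, 1.0, -0.0, -0.001]
ft_force: [0.2, -1.0, -2.5]
gripper_width: 0.0226
gripper_force: 59.0
```

drive_tool --offset '[[0,-5,0],[0.1,-10,0],[0.2,-15,0],[0.2,-20,0],[0.2,-23.4,0]]' --delta_rot '[[0,0,0],[0,0,0],[0,0,0],[0,0,0],[0,0,0]]' --gripper '[1,1,1,1,1]'

```text
time_s: 4.5
eef_pos: [0.5395, 0.1381, 0.1926]
tcp_rot: [-0.001, 1.0, 0.002, -0.001]
ft_force: [0.1, 0.1, -2.6]
gripper_width: 0.0226
gripper_force: 59.1
```

drive_tool --offset '[[0,0,0],[0,0,0],[0,0,0],[0,0,0],[0,0,0]]' --delta_rot '[[0,0,0],[0,0,0],[0,0,0],[0,0,0],[0,0,0]]' --gripper '[1,1,1,1,1]'

```text
time_s: 5.0
eef_pos: [0.5415, 0.132, 0.1931]
tcp_rot: [0.0, 1.0, -0.001, -0.0]
ft_force: [0.2, -0.5, -2.5]
gripper_width: 0.0225
gripper_force: 59.3
```

Run:
```python
from h import *
w=snap('side','s3'); snap('wrist','w3'); t=snap('top','t3'); st=ctrl.state(); print(st['eef_pos'],st['ft_force'],st['gripper_width'])
a=cv2.resize(w['pixels'][90:250,250:380],None,fx=3,fy=3)
b=cv2.resize(cv2.imread('pics/w3.png'),None,fx=.75,fy=.75)
c=np.zeros((480,390+410,3),'uint8'); c[:480,:390]=a; c[:300,390:]=b[:300,35:445]; cv2.imwrite('pics/c3.png',c)
```

```text
[0.54150258 0.13275006 0.1933152 ] [ 0.35340284 -0.17778851 -2.2101718 ] 0.02249259046466369
```

View pics/c3.png

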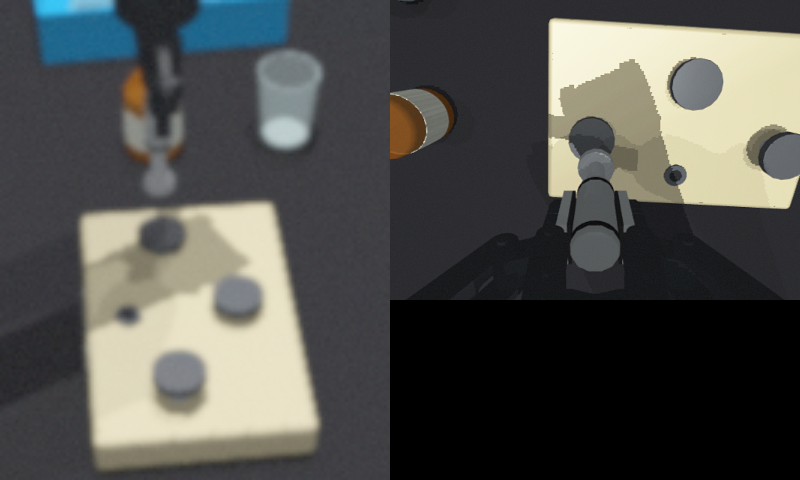

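The probe hangs upright over the left pad: its foot is at crop (160,180) in the side view and (595,165) in the wrist view, over the pad at (592,137). Lowering it.

drive_tool --offset '[[0,0,2],[0,0,4.5],[0,0,6],[0,0,6.5],[0,0,6.7]]' --delta_rot '[[0,0,0],[0,0,0],[0,0,0],[0,0,0],[0,0,0]]' --gripper '[1,1,1,1,1]'

```text
time_s: 5.65
eef_pos: [0.5412, 0.133, 0.1289]
tcp_rot: [0.001, 1.0, -0.0, -0.0]
ft_force: [-8.7, -3.3, 22.2]
gripper_width: 0.0225
gripper_force: 61.7
```

drive_tool --offset '[[0,0,0.1],[0,0,0.2],[0,0,0.3],[0,0,0.3]]' --delta_rot '[[0,0,0],[0,0,0],[0,0,0],[0,0,0]]' --gripper '[1,1,1,1]'

```text
time_s: 6.05
eef_pos: [0.5429, 0.1331, 0.1287]
tcp_rot: [0.001, 1.0, -0.0, 0.002]
ft_force: [-7.7, -3.8, 23.5]
gripper_width: 0.0228
gripper_force: 62.2
```

Contact on the left pad (about 25 N). On to the middle pad.

drive_tool --offset '[[0,0,-2],[0,0,-5],[0,0,-7],[1,1.8,-7],[3,5,-7]]' --delta_rot '[[0,0,0],[0,0,0],[0,0,0],[0,0,0],[0,0,0]]' --gripper '[1,1,1,1,1]'

```text
time_s: 6.55
eef_pos: [0.5713, 0.0868, 0.1954]
tcp_rot: [-0.001, 1.0, 0.003, 0.001]
ft_force: [0.7, -0.3, -2.3]
gripper_width: 0.0225
gripper_force: 59.4
```

drive_tool --offset '[[1.5,2.5,0],[2.9,5.2,0],[2.9,5.2,0],[2.9,5.2,0],[2.9,5.2,0]]' --delta_rot '[[0,0,0],[0,0,0],[0,0,0],[0,0,0],[0,0,0]]' --gripper '[1,1,1,1,1]'

```text
time_s: 7.05
eef_pos: [0.6001, 0.0327, 0.1934]
tcp_rot: [-0.0, 1.0, 0.0, -0.0]
ft_force: [0.0, 0.6, -2.4]
gripper_width: 0.0228
gripper_force: 59.4
```

Run:
```python
from h import *
w=snap('wrist','w4'); st=ctrl.state(); print(st['eef_pos'],st['ft_force'],st['gripper_width'])
for p in([.5418,.1342,.0575],[.6008,.0309,.0645],[.5301,-.0649,.0775]): print(proj(w,p))
```

```text
[0.60002787 0.03288044 0.19351248] [ 0.76320526 -0.70083296 -3.29093119] 0.022577914292790168
[201.5542857  251.06692795]
[322.51668353 187.4728361 ]
[440.06871888 275.59876983]
```

View pics/w4.png

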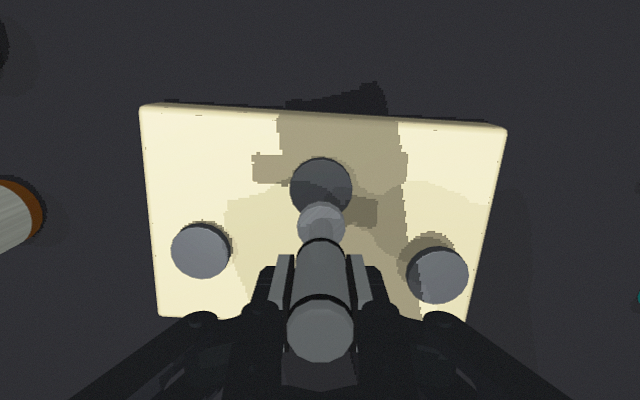

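The pads show at (200,252), (321,187) and (438,275), within 2 px of the prediction. The probe is lined up with the middle pad, so I'll lower it.

drive_tool --offset '[[0,0,2],[0,0,4],[0,0,5.1],[0,0,5.5],[0,0,5.7]]' --delta_rot '[[0,0,0],[0,0,0],[0,0,0],[0,0,0],[0,0,0]]' --gripper '[1,1,1,1,1]'

```text
time_s: 7.6
eef_pos: [0.6003, 0.0319, 0.1365]
tcp_rot: [-0.0, 1.0, 0.0, -0.0]
ft_force: [-2.4, 0.4, 2.3]
gripper_width: 0.0229
gripper_force: 59.8
```

drive_tool --offset '[[0,0,0.1],[0,0,0.2],[0,0,0.3],[0,0,0.3]]' --delta_rot '[[0,0,0],[0,0,0],[0,0,0],[0,0,0]]' --gripper '[1,1,1,1]'

```text
time_s: 8.0
eef_pos: [0.601, 0.0319, 0.1364]
tcp_rot: [0.0, 1.0, -0.0, 0.001]
ft_force: [-4.8, 0.3, 10.4]
gripper_width: 0.0228
gripper_force: 60.7
```

Contact on the middle pad. Now to the right pad.

drive_tool --offset '[[0,0,-2],[0,0,-4.5],[0,0,-6.3],[-1.2,1.7,-6.3],[-4,5.5,-6.3]]' --delta_rot '[[0,0,0],[0,0,0],[0,0,0],[0,0,0],[0,0,0]]' --gripper '[1,1,1,1,1]'

```text
time_s: 8.5
eef_pos: [0.5624, -0.0196, 0.198]
tcp_rot: [-0.001, 1.0, 0.003, 0.003]
ft_force: [0.0, -0.6, -2.3]
gripper_width: 0.0225
gripper_force: 59.4
```

drive_tool --offset '[[-2,2.8,0],[-3,4.2,0],[-3,4.2,0],[-3,4.2,0],[-3,4.2,0]]' --delta_rot '[[0,0,0],[0,0,0],[0,0,0],[0,0,0],[0,0,0]]' --gripper '[1,1,1,1,1]'

```text
time_s: 9.0
eef_pos: [0.5312, -0.0641, 0.1967]
tcp_rot: [-0.0, 1.0, 0.001, 0.001]
ft_force: [0.9, -0.0, -2.5]
gripper_width: 0.0225
gripper_force: 59.5
```

Run:
```python
from h import *
w=snap('wrist','w5'); st=ctrl.state(); print(st['eef_pos'],st['tcp_rot'],st['ft_force'],st['gripper_width'])
for p in([.6008,.0309,.0645],[.5301,-.0649,.0775],[*st['eef_pos'][:2],st['eef_pos'][2]-.073]): print(proj(w,p))
```

```text
[ 0.53109958 -0.06399684  0.19656501] [-2.81611910e-04  9.99999304e-01  1.03918525e-03  4.82921308e-04] [ 0.45151031  0.48566038 -3.47511384] 0.02281573225125731
[190.96287891  95.95010201]
[321.33977634 193.57698006]
[320.1606706  213.65248058]
```

View pics/w5.png

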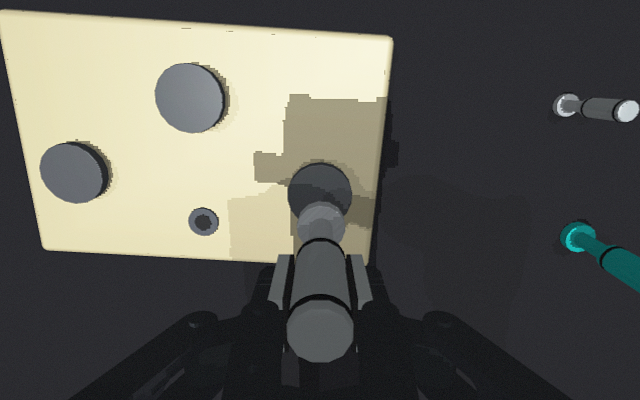

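The right pad is at (320,193), as predicted. Lowering onto it.

drive_tool --offset '[[-0.1,0.1,1.5],[-0.1,0.1,3],[-0.1,0.1,4],[-0.1,0.1,4.4],[-0.1,0.1,4.6]]' --delta_rot '[[0,0,0],[0,0,0],[0,0,0],[0,0,0],[0,0,0]]' --gripper '[1,1,1,1,1]'

```text
time_s: 9.55
eef_pos: [0.5288, -0.0664, 0.1492]
tcp_rot: [-0.0, 1.0, -0.0, -0.001]
ft_force: [0.3, -0.5, -3.2]
gripper_width: 0.0227
gripper_force: 59.5
```

drive_tool --offset '[[0,0,0.1],[0,0,0.2],[0,0,0.2],[0,0,0.2]]' --delta_rot '[[0,0,0],[0,0,0],[0,0,0],[0,0,0]]' --gripper '[1,1,1,1]'

```text
time_s: 9.95
eef_pos: [0.5295, -0.0666, 0.1486]
tcp_rot: [0.0, 1.0, -0.0, 0.0]
ft_force: [-0.1, -0.2, -2.1]
gripper_width: 0.0228
gripper_force: 59.5
```

drive_tool --offset '[[0,0,0.1],[0,0,0.2],[0,0,0.2],[0,0,0.2]]' --delta_rot '[[0,0,0],[0,0,0],[0,0,0],[0,0,0]]' --gripper '[1,1,1,1]'

```text
time_s: 10.35
eef_pos: [0.5299, -0.0666, 0.1481]
tcp_rot: [0.0, 1.0, -0.0, 0.001]
ft_force: [-2.9, 0.2, 6.4]
gripper_width: 0.0225
gripper_force: 60.5
```

Contact at 148 mm, 12 mm above the middle pad's contact, so the right pad is the highest. Releasing here.

drive_tool --offset '[[0,0,-0.05],[0,0,-0.05],[0,0,-0.05],[0,0,-0.05],[0,0,-0.05]]' --delta_rot '[[0,0,0],[0,0,0],[0,0,0],[0,0,0],[0,0,0]]' --gripper '[1,0.6,0.5,0.2,0]'

```text
time_s: 10.85
eef_pos: [0.5293, -0.0666, 0.1466]
tcp_rot: [-0.0, 1.0, -0.0, -0.0]
ft_force: [-0.2, -0.9, 0.2]
gripper_width: 0.0703
gripper_force: 0.0
```

drive_tool --offset '[[0,0,0],[0,0,0],[0,0,0],[0,0,0],[0,0,0]]' --delta_rot '[[0,0,0],[0,0,0],[0,0,0],[0,0,0],[0,0,0]]' --gripper '[0,0,0,0,0]'

```text
time_s: 11.35
eef_pos: [0.5293, -0.0666, 0.1468]
tcp_rot: [0.0, 1.0, -0.0, -0.0]
ft_force: [-0.3, -0.5, 1.1]
gripper_width: 0.085
gripper_force: 0.0
```

drive_tool --offset '[[0,0,0],[0,0,-1],[0,0,-2.5],[0,0,-5],[0,0,-8]]' --delta_rot '[[0,0,0],[0,0,0],[0,0,0],[0,0,0],[0,0,0]]' --gripper '[0,0,0,0,0]'

```text
time_s: 11.85
eef_pos: [0.529, -0.0665, 0.2284]
tcp_rot: [-0.0, 1.0, -0.0, -0.0]
ft_force: [-0.5, -0.4, -0.2]
gripper_width: 0.0854
gripper_force: 0.0
```

drive_tool --offset '[[-1,0,-4],[-3,0,-6],[-6,0,-6],[-6,0,-6],[-6,0,-6]]' --delta_rot '[[0,0,0],[0,0,0],[0,0,0],[0,0,0],[0,0,0]]' --gripper '[0,0,0,0,0]'

```text
time_s: 12.35
eef_pos: [0.4696, -0.0666, 0.2883]
tcp_rot: [0.001, 1.0, -0.0, 0.001]
ft_force: [-0.5, -0.7, -0.0]
gripper_width: 0.085
gripper_force: 0.0
```

Run:
```python
from h import *
w=snap('wrist','w6'); s=snap('side','s6'); st=ctrl.state(); print(st['time_s'],st['eef_pos'],st['ft_force'],st['gripper_width'])
for p in([.5301,-.0649,.0775],[.5301,-.0649,.1875]): print(proj(w,p),proj(s,p))
a=cv2.resize(s['pixels'][120:280,250:380],None,fx=2.5,fy=2.5); b=cv2.resize(w['pixels'],None,fx=.74,fy=.74)
c=np.zeros((400,800,3),'uint8'); c[:400,:325]=a; c[:296,325:325+473]=b[:,:473]; cv2.imwrite('pics/c6.png',c)
```

```text
12.45 [ 0.46991273 -0.06643483  0.28723983] [-0.98255804 -0.78848469  0.29933138] 0.08545334970802733
[317.92358152 103.03479401] [309.37782433 213.22561793]
[317.29589167 112.82816169] [309.05848915 184.36557484]
```

View pics/c6.png

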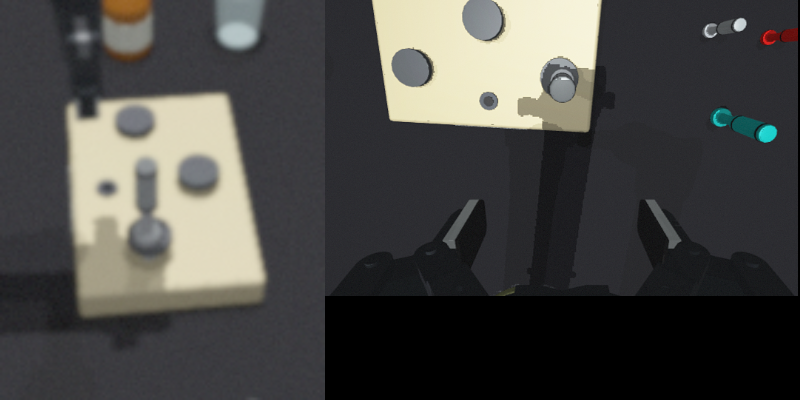

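The probe stands upright on the right pad: its top is at side pixel (308,186) against a predicted (309,184). It is centred on the pad, and the gripper is clear of it.

```bash
python3 -c "
from bench import ctrl
print(ctrl.job_done())"
```

```text
the job is handed in; nothing more can be done
None
```

I touched the probe to the left, middle and right pads in that order, then left it standing, released, on the right pad, which is the highest by about 12 mm; the job was handed in about 12.5 s into the 48 s limit, and no verdict came back.

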